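Slide the reference-gauge tray over the sill into the draught hood

TASK

Put the green reference-gauge tray away in the clear draught hood. It is not to be carried: take it by the end handle nearest the hood, tip only that end up and set it on the yellow sill while its other end stays on the bench, then feed it in from the other end until it lies flat behind the sill and stays resting squarely against both rubber buffers of the back stop, which is clamped at a different depth each day, so find it by touch. Work gently: press only lightly (under 10 N) on the buffers, do not bang or ram the tray on the hood or tip it steeply, keep the loose gauge in its nest, and leave the other things on the bench alone.

Things in the scene. Friction and masses are not known exactly. Their poses are not given: they have to be found in the camera images.
- tray: Open green metal tray, 200 long (x) x 130 wide (y) x 50 mm high, walls 5 mm, flat underside, 0.5 to 0.75 kg without the gauge, balanced about 10 mm behind its middle. Origin: centre of the underside; +x: its leading end, nearer the hood and at the start within 10 degrees of the hood's +x. A round steel handle bar crosses each end. Friction on bench and hood 0.5 to 0.7.
- lead_bar (a point): Middle of the leading handle bar's axis (tray x +92, z 76 mm); tray's axes. The bar is fixed, 12 mm thick, 90 mm long along y, 20 mm clear above the end wall; the black foam inside is 20 mm high, so there is room for a finger on either side.
- tail_bar (a point): Middle of the trailing handle bar's axis (tray x -92, z 76 mm); the same bar at the other end.
- lead_edge (a point): Middle of the bottom edge of the tray's leading end (tray x +100, z 0 mm).
- tail_edge (a point): Middle of the bottom edge of the tray's trailing end (tray x -100, z 0 mm).
- gauge: Blue round digital pressure gauge lying face up, 76 mm across, 28 mm high, 0.18 kg, loose in a square nest in the foam (84 x 84 mm, 15 mm deep) in the rear half of the tray, centre at tray x -41 mm, y 0. Origin: centre of its underside.
- hood: Fixed clear acrylic draught hood with metal edging, 276 deep (x -128 to 148 mm) x 160 wide x 178 mm high, inner width 148. Origin: on the bench, midway across; +x points in from the open front. Floor plate 6 mm thick. Front part (x -120 to -9 mm) open above between cheeks 64 mm high; rear part (x from -9 mm) has high cheeks, back wall and a roof, its underside at 170 mm.
- sill: Yellow rounded sill bar across the hood's open front, 16 mm above the bench and 12 mm thick (hood x -128 to -116 mm), 10 mm above the inner floor; its top is a half round of 6 mm radius, below it the faces are upright. Origin: on the bench at its middle, hood x -122 mm; hood's axes.
- sill_top (a point): Middle of the sill's top line, 16 mm above the bench (hood x -122 mm).
- clamp_ring: Steel specimen clamp ring, 90 mm across, 18 mm high, a bystander. Origin: centre of underside.
- weight: Brass calibration weight, 44 mm across, 62 mm high, a bystander. Origin: centre of underside.
- wash_bottle: White bottle with red cap, 60 mm across, 150 mm high, a bystander. Origin: centre of underside.
- driver: Screwdriver lying on the bench, a bystander. Origin: underside.
- backstop: Back stop in the hood: a metal fence across its width with two black rubber buffers (20 mm across, y +45 and -45, 34 mm above the bench), clamped on a slotted track. Where it is clamped differs each time and is not measured: the buffers' faces are anywhere from hood x 92 to 116 mm. Origin: start of the fixed track (hood x 110, z 6 mm). The buffers together give 1 mm per 5 N, at most 6 mm.
- nearest (a point): Point on the hood's inner floor below the nearest place where the buffers' faces can be (hood x 92, z 6 mm); hood's axes. They are 0 to 24 mm farther in. A tray against them has its tail 8 to 32 mm behind the sill's inner face.
Things that resemble listed ones, but are neither listed nor needed, are in the scene too. Leave any turquoise look-alike of the gauge alone. What is shaped like the tray but red is not meant.

How it is judged:
By the outcome, as a careful person would: the job done as asked, in the order asked, and still so for the second after the job is handed in, with the robot touching nothing.
It also fails if it takes over 72 s, if anything falls off the work surface, if the arm or the gripper's body presses on something with over 40 N, if the wrist force passes 120 N, or if a joint passes its speed limit or range.

ROBOT

A 6-joint arm with a two-finger parallel gripper is mounted at the origin on the work surface. World frame = base frame: x ahead of the robot, y to its left, z up, the work surface at z = 0. Lengths are in m, angles in rad, forces in N, time in s.
With the tool pointing down it reaches from about 0.25 to 0.8 m from the base axis. Payload 8.5 kg.
Tool frame: the origin (TCP) lies midway between the tips of the shut fingers; the grasp point (between the pads) lies 19 mm behind it; z points along the fingers, y is the line along which they close (so a half turn about z gives the same grasp; the last joint's range is limited). The gripper opens to 85 mm and grips with 20 to 120 N. Pads are 22 mm wide; open, the fingers measure 114 mm over their backs; the gripper's body (76 mm by 85 mm) begins 54 mm behind the grasp point. The pads swing forward as they close: fully open they stand 13 mm farther back than shut.
Start: joints at [-1.328, 0.238, -0.013, 1.319, 0, 1.571], TCP at [0.126, -0.51, 0.231] pointing down, gripper open.
Joint ranges: [-2.66, 2.66], [-1.03, 1.9], [-1.14, 1.46], [-1.82, 2.27], [-1.45, 1.34], [-3.14, 3.14]. Speed limits (rad/s): [2.22, 2.22, 2.79, 3.14, 3.14, 3.14].

INTERFACE

Orientations are given as a unit quaternion [w, x, y, z].
In Python, from cell import arm, imaging gives the robot as it stands.
- The arm moves only by the tool arm_command, never from a script. Its argument "rows" is a list of rows, each a list of 3 entries, a list of its own where there are three numbers: the shift along the tool's x, y, z each as a share of 0.06 m, from -1 to 1, then the turn, a rotation vector about the tool's x, y, z each as a share of 8 degrees, from -1 to 1, then the closure in counts, from 0 (fully open) to 255 (shut). A call has 1 to 20 rows; each row shifts and turns the commanded pose from where the row before left it, along the tool's axes as they then stand; what a row does not reach is not made up. A row lasts 1/8 s, in which the tool goes at most 62.5 mm and 10.7 degrees, less where a joint would pass 70% of its speed; a pose out of reach is approached as far as the arm can. A call with a number of a shift or a turn outside -1 to 1 is refused whole. A call with a gripper value outside its range is refused whole. The fingers move at their own pace and stop on an object; the grip force is fixed at half the most. Time passes only in rows, so rows that do not move let the fingers close. It gives the time, the measured TCP pose, the force, the opening and the grip force at its end, in the units of the state.
- arm.read_state(): the state, without advancing time (a new reading comes with each control period).
- imaging.read_camera(name): name is "scene" or "top"; returns a dict with "color" (420x560x3 uint8, red, green, blue), "z_map" (420x560 float32, m along the optical axis (not along the pixel's ray), 0 where there is no reading), "camera_matrix" (3x3 intrinsics, pixels), "world_from_camera" (4x4, takes a point from camera to world coordinates). Camera axes: x right, y down, z forward; pixel columns grow to the right and rows downward; lengths in m; the calibration is good to about 2 mm. A picture is of the moment at which its call begins.
- arm.sign_off(): hands the job in; it is judged then, once.
The state is a dict: "time_s": time; "joint_pos": joint angles; "qvel": joint speeds; "effort": joint torques, N m; "ee_pos": TCP position; "ee_rot": TCP orientation; "wrist_force": force on the tool from outside, world axes, zero at the start; "moment": the same for the moment, N m; "width": finger opening in m; "gripper_force": force on a finger pad.
Only numpy, scipy, OpenCV 4.12 (cv2) and the standard library are available. Lean on these libraries where they do the work, as an engineer would, in place of code of your own. Each camera call takes 0.05 s, during which the arm holds its last target. There are 200 camera calls.

## Working session

There is one attempt and no reset: what is moved stays moved. The work goes in short steps, Python scripts to look and compute and a tool call to move; the robot and the scene stay as the last step left them, time stands still between calls to the robot, and variables do not carry over. Pictures are saved under pics/ and viewed, at most 13 in all, crops included, and the job is handed in when it is done.

Besides the shell and the picture viewer there is one more tool, called after "Emit:" by a JSON object that holds its "fn" and its "kwargs", one argument or row to a line. arm_command: Moves the arm, as the interface text tells. Its arguments: {"type":"object","properties":{"rows":{"type":"array","items":{"type":"array"}}},"required":["rows"]}

```bash
mkdir -p pics
python3 - <<'E'
from cell import arm, imaging
import cv2,numpy as np
for n in("scene","top"):
    r=imaging.read_camera(n); cv2.imwrite(f"pics/{n}0.png",r["color"][:,:,::-1]); np.savez(f"{n}0.npz",**r)
    print(n,r["camera_matrix"].tolist(),np.round(r["world_from_camera"],3).tolist())
print(arm.read_state())
E
```

```text
scene [[522.0452453484002, 0.0, 282.9528891566506], [0.0, 522.0452453484002, 208.92978922743163], [0.0, 0.0, 1.0]] [[0.543, 0.691, -0.477, 1.197], [0.839, -0.446, 0.311, -0.402], [0.002, -0.569, -0.822, 1.196], [0.0, 0.0, 0.0, 1.0]]
top [[407.4175656361383, 0.0, 273.8795626481999], [0.0, 407.4175656361383, 213.7403508077904], [0.0, 0.0, 1.0]] [[0.011, -0.997, 0.078, 0.448], [-1.0, -0.009, 0.03, -0.003], [-0.029, -0.078, -0.997, 1.191], [0.0, 0.0, 0.0, 1.0]]
{'time_s': 0.1, 'joint_pos': array([-1.32802405e+00,  2.38714924e-01, -1.41685230e-02,  1.31917682e+00,
        1.44052855e-06,  1.57080784e+00]), 'qvel': array([ 1.36017656e-03, -6.91105097e-04,  2.46071608e-03, -2.97170366e-04,
       -9.49823825e-05,  8.25028273e-04]), 'effort': array([-6.47686738e-04, -5.39719427e+01,  3.47000384e+01,  1.34144074e-02,
       -9.47993522e-05, -1.10089653e-05]), 'ee_pos': array([ 0.12612022, -0.50925176,  0.23074553]), 'ee_rot': array([-6.27406082e-04,  9.92642243e-01,  1.21082527e-01, -7.58127350e-05]), 'wrist_force': array([ 0.91237919,  0.49393243, -0.09793623]), 'moment': array([-0.0236005 , -0.03077946, -0.02866677]), 'gripper_force': 0.0, 'width': 0.08531115689184021}
```

View pics/top0.png

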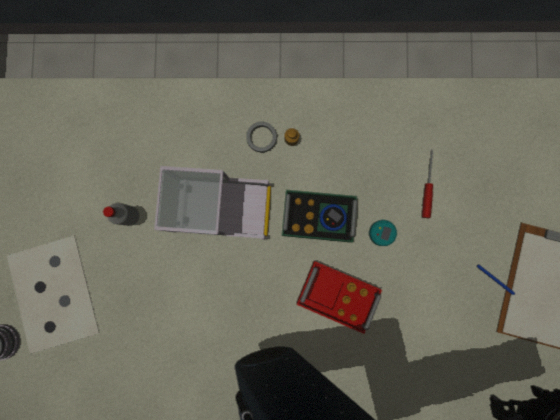

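View pics/scene0.png

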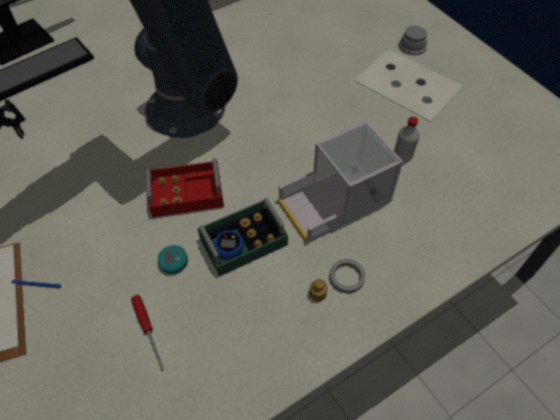

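The top view shows the green tray at about (320,216) with the blue gauge at (333,217). The hood is on the left, with its yellow sill at (268,210). The red tray (340,296) and the turquoise gauge (383,233) are the look-alikes. The green tray fits the description by colour, by holding the blue gauge in its rear half, and by facing the sill. I'll confirm in an enlarged crop.

```bash
cat > h.py <<'E'
import numpy as np,cv2
def load(n): return dict(np.load(n+".npz"))
def at(r,u,v,z):
    "pixel to world on plane z"
    K=r["camera_matrix"];T=r["world_from_camera"]
    d=T[:3,:3]@np.linalg.solve(K,[u,v,1.]);o=T[:3,3];return o+d*(z-o[2])/d[2]
def cloud(r):
    K=r["camera_matrix"];T=r["world_from_camera"];z=r["z_map"];v,u=np.indices(z.shape)
    p=np.stack([(u-K[0,2])/K[0,0]*z,(v-K[1,2])/K[1,1]*z,z],-1);return p@T[:3,:3].T+T[:3,3]
def crop(r,u0,v0,u1,v1,s,fn):
    c=r["color"][v0:v1,u0:u1,::-1];c=cv2.resize(c,None,fx=s,fy=s,interpolation=cv2.INTER_CUBIC);cv2.imwrite(fn,np.clip(c*1.6,0,255).astype(np.uint8))
E
python3 - <<'E'
from h import *
r=load("top0");crop(r,150,155,370,255,3.6,"pics/c1.png")
P=cloud(r)
hsv=cv2.cvtColor(r["color"],cv2.COLOR_RGB2HSV)
np.set_printoptions(precision=4,suppress=True)
Y=(hsv[...,0]>18)&(hsv[...,0]<32)&(hsv[...,1]>130)&(r["z_map"]>0);Y[:, :262]=0;Y[:,274:]=0;Y[:170]=0;Y[245:]=0
p=P[Y];print("sill",len(p),p.mean(0),p.min(0),p.max(0)); print(cv2.fitLine(p[:,:2].astype(np.float32),2,0,.01,.01).ravel())
G=(hsv[...,0]>50)&(hsv[...,0]<85)&(hsv[...,1]>90)&(r["z_map"]>0);G[:, :278]=0;G[:,362:]=0;G[:180]=0;G[250:]=0
p=P[G];p=p[(p[:,2]>.04)&(p[:,2]<.06)];print("rim",len(p),cv2.minAreaRect(p[:,:2].astype(np.float32)*1000))
q=P[180:250,278:362].reshape(-1,3);q=q[(q[:,2]>.07)&(q[:,2]<.09)]
for s in(q[q[:,1]>-.1],q[q[:,1]<=-.1]): print("bar",len(s),s.mean(0),s.min(0),s.max(0))
# same in scene
r=load("scene0");P=cloud(r)
q=P.reshape(-1,3);q=q[(q[:,2]>.072)&(q[:,2]<.09)&(q[:,0]>.35)&(q[:,0]<.55)&(q[:,1]<.0)&(q[:,1]>-.28)]
m=q[:,1].mean()
for s in(q[q[:,1]>m],q[q[:,1]<=m]): print("bar sc",len(s),s.mean(0),s.min(0),s.max(0))
hsv=cv2.cvtColor(r["color"],cv2.COLOR_RGB2HSV)
Y=(hsv[...,0]>18)&(hsv[...,0]<32)&(hsv[...,1]>130)&(r["z_map"]>0);Y[:,:275]=0;Y[:,312:]=0;Y[:190]=0;Y[240:]=0
p=P[Y];print("sill sc",len(p),p.mean(0),p.min(0),p.max(0)); print(cv2.fitLine(p[:,:2].astype(np.float32),2,0,.01,.01).ravel())
E
```

```text
sill 181 [0.5496 0.0512 0.0132] [ 0.4777  0.0436 -0.004 ] [0.6212 0.0598 0.0209]
[ 0.9981 -0.0617  0.5496  0.0512]
rim 121 ((532.6353759765625, -96.56168365478516), (192.54624938964844, 126.06555938720703), 85.31854248046875)
bar 155 [ 0.5415 -0.0032  0.0801] [ 0.493  -0.0115  0.0726] [0.5896 0.0046 0.087 ]
bar 166 [ 0.5256 -0.1857  0.0799] [ 0.4759 -0.1946  0.0715] [ 0.5744 -0.1772  0.0855]
bar sc 141 [ 0.4565 -0.0377  0.0811] [ 0.3518 -0.0902  0.0723] [ 0.5496 -0.0002  0.0863]
bar sc 121 [ 0.5133 -0.1883  0.0809] [ 0.478  -0.1955  0.0723] [ 0.5499 -0.1788  0.0865]
sill sc 174 [0.5539 0.0476 0.0152] [ 0.4789 -0.0225  0.0076] [0.6227 0.0589 0.0221]
[ 0.9975 -0.07    0.5539  0.0476]
```

View pics/c1.png

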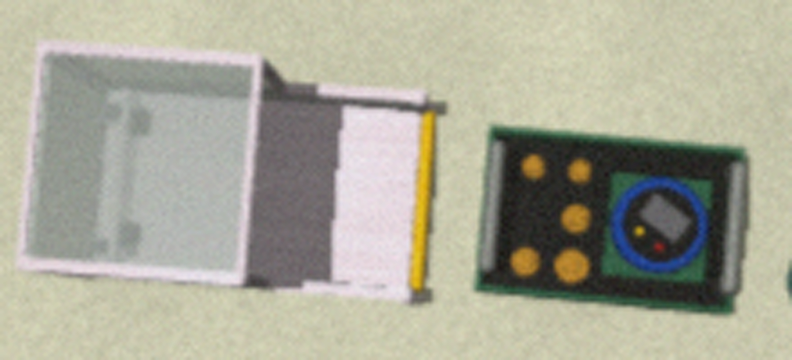

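The crop confirms it. The green tray holds the blue gauge in its rear (right) half, at crop (660,225). Its leading bar is at crop (493,205) and its tail bar at (735,228). The yellow sill is at crop (424,200), and the back-stop buffers are just visible at about (138,118) and (130,238). One more measurement gives the hood axis.

Run:
```python
from h import *
np.set_printoptions(precision=4,suppress=True)
for n in("top0","scene0"):
    r=load(n);P=cloud(r).reshape(-1,3);C=r["color"].reshape(-1,3).astype(int)
    b=(P[:,0]>.42)&(P[:,0]<.68)&(P[:,1]>-.02)&(P[:,1]<.4)
    for lo,hi in((.170,.186),(.058,.070)):
        q=P[b&(P[:,2]>lo)&(P[:,2]<hi)];
        if lo<.1:q=q[(q[:,1]>.03)&(q[:,1]<.15)]
        if len(q)<5: print(n,lo,len(q));continue
        print(n,lo,len(q),cv2.minAreaRect(q[:,:2].astype(np.float32)*1000),q.min(0),q.max(0))
    b=(P[:,0]>.46)&(P[:,0]<.61)&(P[:,1]>-.21)&(P[:,1]<.03)&(P[:,2]>.074)&(P[:,2]<.088)
    q=P[b]
    for s in(q[q[:,1]>-.05],q[q[:,1]<-.15]): print(n,"bar",len(s),s.mean(0),s.min(0),s.max(0))
r=load("top0")
cr=lambda u,v:(150+(u-1.8)/3.6,155+(v-1.8)/3.6)
for k,u,v,z in(("roof",40,42,.178),("roof",265,57,.178),("roof",242,284,.178),("roof",19,268,.178),("sillT",429,112,.016),("sillB",416,290,.016),("trayFL",492,127,.05),("trayFR",477,290,.05),("trayRL",746,149,.05),("trayRR",733,312,.05),("buf",147,118,.034),("buf",138,238,.034)):
    print(k,at(r,*cr(u,v),z))
```

```text
top0 0.17 4080 ((561.6652221679688, 243.54148864746094), (161.61038208007812, 163.3123016357422), 86.4248046875) [0.4769 0.1587 0.17  ] [0.6464 0.3286 0.1832]
top0 0.058 234 ((552.2659301757812, 102.04277038574219), (98.96951293945312, 165.95620727539062), 88.1075210571289) [0.468  0.0502 0.0583] [0.6359 0.149  0.0692]
top0 bar 153 [ 0.5414 -0.0032  0.0802] [ 0.493  -0.0115  0.0747] [0.5896 0.0045 0.087 ]
top0 bar 162 [ 0.5254 -0.1859  0.0801] [ 0.4759 -0.1946  0.0742] [ 0.5744 -0.1772  0.0855]
scene0 0.17 3144 ((559.1387329101562, 241.60549926757812), (164.2889404296875, 167.59349060058594), 86.8927993774414) [0.4725 0.1557 0.1701] [0.6468 0.3247 0.1859]
scene0 0.058 279 ((550.4093017578125, 101.69596099853516), (103.79642486572266, 168.30007934570312), 87.30147552490234) [0.4644 0.0461 0.058 ] [0.6368 0.1499 0.0697]
scene0 bar 155 [ 0.542  -0.0068  0.081 ] [ 0.4892 -0.015   0.0749] [0.5917 0.0047 0.0877]
scene0 bar 171 [ 0.5284 -0.1896  0.0808] [ 0.478  -0.1983  0.074 ] [ 0.5759 -0.1788  0.0865]
roof [0.6454 0.3158 0.178 ]
roof [0.6356 0.1562 0.178 ]
roof [0.4763 0.1689 0.178 ]
roof [0.4858 0.3252 0.178 ]
sillT [0.6215 0.0476 0.016 ]
sillB [0.4775 0.0563 0.016 ]
trayFL [ 0.6049 -0.0034  0.05  ]
trayFR [0.4772 0.0071 0.05  ]
trayRL [ 0.5891 -0.2013  0.05  ]
trayRR [ 0.4623 -0.1908  0.05  ]
buf [0.6124 0.2727 0.034 ]
buf [0.5161 0.2773 0.034 ]
```

```bash
cat > m.py <<'E'
import numpy as np
from scipy.spatial.transform import Rotation as R
from cell import arm
HO=np.array([.557,.173,0]);HH=86.4
E=R.from_euler('z',HH,degrees=True).as_matrix()
def hood(x,y,z): return HO+E@np.array([x,y,z])
def tohood(p): return E.T@(np.asarray(p)-HO)
def rot(h,p): return R.from_euler('z',h,degrees=True)*R.from_matrix(np.diag([1.,-1,-1]))*R.from_euler('x',p,degrees=True)
def plan(P0,Q0,P1,Q1,n):
    "one row repeated n times taking pose 0 to pose 1; rounded; returns pose reached"
    rv=(Q0.inv()*Q1).as_rotvec()/n; t=np.round(rv/np.radians(8),3); st=R.from_rotvec(t*np.radians(8))
    q=Q0;S=np.zeros((3,3))
    for _ in range(n): S+=q.as_matrix();q=q*st
    d=np.round(np.linalg.solve(S,P1-P0)/.06,3)
    print(n,"x",d.tolist(),t.tolist(),"err mm",np.round((P0+S@d*.06-P1)*1e3,1))
    return P0+S@d*.06,q
def now():
    s=arm.read_state();w=s["ee_rot"];q=R.from_quat([w[1],w[2],w[3],w[0]])
    f=E.T@s["wrist_force"];mm=E.T@s["moment"]
    print("t",round(s["time_s"],2),"tcp",np.round(s["ee_pos"],4),"hood",np.round(tohood(s["ee_pos"])*1e3,1),"eulx",np.round((rot(0,0).inv()*q).as_rotvec(degrees=True),2),"F(hood)",np.round(f,1),"M",np.round(mm,2),"w",round(s["width"],4),"gf",round(s["gripper_force"],1))
    return s["ee_pos"],q
E
python3 - <<'E'
from m import *
a,q=now()
a,q=plan(a,q,np.array([.5415,-.005,.14]),rot(-4.8,0),18)
a,q=plan(a,q,np.array([.5415,-.005,.058]),rot(-4.8,0),4)
E
```

```text
t 0.1 tcp [ 0.1261 -0.5093  0.2307] hood [-708.   387.2  230.7] eulx [ 7.000e-02 -1.000e-02 -1.391e+01] F(hood) [ 0.6 -0.9 -0.1] M [-0.03  0.02 -0.03] w 0.0853 gf 0.0
18 x [0.426, -0.433, 0.084] [-0.0, 0.0, 0.13] err mm [-0.3  0.1  0.5]
4 x [0.001, 0.0, 0.344] [-0.002, 0.001, -0.0] err mm [-0.1  0.1 -0. ]
```

Emit:
{"fn": "arm_command", "kwargs": {
  "rows": [
    [[0.426,-0.433,0.084],[0,0,0.13],0],
    [[0.426,-0.433,0.084],[0,0,0.13],0],
    [[0.426,-0.433,0.084],[0,0,0.13],0],
    [[0.426,-0.433,0.084],[0,0,0.13],0],
    [[0.426,-0.433,0.084],[0,0,0.13],0],
    [[0.426,-0.433,0.084],[0,0,0.13],0],
    [[0.426,-0.433,0.084],[0,0,0.13],0],
    [[0.426,-0.433,0.084],[0,0,0.13],0],
    [[0.426,-0.433,0.084],[0,0,0.13],0],
    [[0.426,-0.433,0.084],[0,0,0.13],0],
    [[0.426,-0.433,0.084],[0,0,0.13],0],
    [[0.426,-0.433,0.084],[0,0,0.13],0],
    [[0.426,-0.433,0.084],[0,0,0.13],0],
    [[0.426,-0.433,0.084],[0,0,0.13],0],
    [[0.426,-0.433,0.084],[0,0,0.13],0],
    [[0.426,-0.433,0.084],[0,0,0.13],0],
    [[0.426,-0.433,0.084],[0,0,0.13],0],
    [[0.426,-0.433,0.084],[0,0,0.13],0],
    [[0,0,0],[0,0,0],0]
  ]
}}

```text
time_s: 2.48
ee_pos: [0.541, -0.0243, 0.1396]
ee_rot: [-0.008, 1.0, -0.027, -0.0]
wrist_force: [0.5, -1.1, 0.1]
width: 0.0854
gripper_force: 0.0
```

Run:
```python
from m import *
a,q=now()
plan(a,q,np.array([.5415,-.005,.058]),rot(-4.8,0),4)
from cell import imaging
from h import *
r=imaging.read_camera("scene");crop(r,190,130,390,280,4,"pics/s1.png")
```

```text
t 2.48 tcp [ 0.541  -0.0243  0.1396] hood [-197.9    3.5  139.6] eulx [ 0.93 -0.05  3.04] F(hood) [-1.  -0.5  0.1] M [ 0.04  0.04 -0.04] w 0.0854 gf 0.0
4 x [-0.003, -0.077, 0.341] [-0.029, 0.003, 0.055] err mm [-0.  0. -0.]
```

View pics/s1.png

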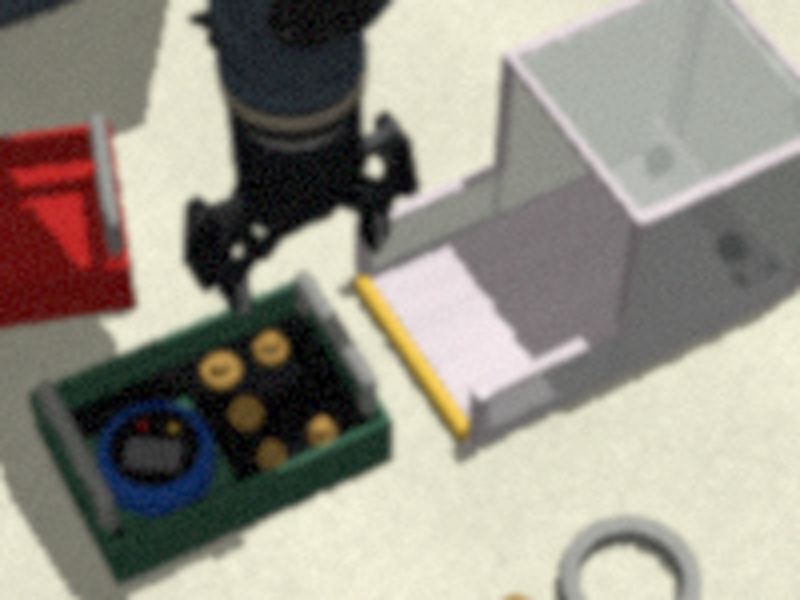

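The gripper hovers with its fingers astride the leading bar, at crop (330,320), and the pose reading still lags. I'll let it settle and check.

Emit:
{"fn": "arm_command", "kwargs": {
  "rows": [
    [[0,0,0],[0,0,0],0],
    [[0,0,0],[0,0,0],0]
  ]
}}

```text
time_s: 2.78
ee_pos: [0.5395, -0.0252, 0.141]
ee_rot: [-0.008, 1.0, -0.027, 0.0]
wrist_force: [-0.6, -0.2, 1.0]
width: 0.0856
gripper_force: 0.0
```

Run:
```python
from m import *
a,q=now()
plan(a,q,np.array([.5415,-.005,.058]),rot(-4.8,0),4)
```

```text
t 2.77 tcp [ 0.5395 -0.0252  0.141 ] hood [-198.9    5.   141. ] eulx [0.92 0.02 3.14] F(hood) [-0.2  0.6  1. ] M [-0.02 -0.03  0.01] w 0.0856 gf 0.0
4 x [0.003, -0.081, 0.346] [-0.029, 0.001, 0.052] err mm [ 0.  -0.   0.1]
```

Emit:
{"fn": "arm_command", "kwargs": {
  "rows": [
    [[0.003,-0.081,0.346],[-0.029,0,0.052],0],
    [[0.003,-0.081,0.346],[-0.029,0,0.052],0],
    [[0.003,-0.081,0.346],[-0.029,0,0.052],0],
    [[0.003,-0.081,0.346],[-0.029,0,0.052],0],
    [[0,0,0],[0,0,0],0],
    [[0,0,0],[0,0,0],0]
  ]
}}

```text
time_s: 3.52
ee_pos: [0.5411, -0.0243, 0.0588]
ee_rot: [-0.008, 1.0, -0.026, 0.0]
wrist_force: [0.4, -0.3, 0.1]
width: 0.0851
gripper_force: 0.0
```

Run:
```python
from m import *
a,q=now()
plan(a,q,np.array([.5415,-.005,.058]),rot(-4.8,0),1)
from cell import imaging
from h import *
np.savez("t1.npz",**imaging.read_camera("top"))
```

```text
t 3.52 tcp [ 0.5411 -0.0243  0.0588] hood [-197.9    3.5   58.8] eulx [0.92 0.04 3.03] F(hood) [-0.3 -0.4  0.1] M [-0.02  0.04  0.02] w 0.0851 gf 0.0
1 x [-0.01, -0.321, 0.019] [-0.115, 0.0, 0.221] err mm [0. 0. 0.]
```

Run:
```python
from m import *
s=arm.read_state();print(np.round(s["joint_pos"],3),np.round(s["effort"],1))
```

```text
[-0.054  0.38  -0.276  0.913  0.016  3.141] [ -0.  -58.8  28.8   0.    0.1   0. ]
```

Emit:
{"fn": "arm_command", "kwargs": {
  "rows": [
    [[0,-0.321,0],[0,0,0.22],0],
    [[0,0,0],[0,0,0],0]
  ]
}}

```text
time_s: 3.82
ee_pos: [0.5412, -0.0222, 0.0588]
ee_rot: [-0.015, 0.999, -0.029, 0.0]
wrist_force: [0.1, 0.5, -0.2]
width: 0.0855
gripper_force: 0.0
```

Run:
```python
from m import *
s=arm.read_state();print(np.round(s["joint_pos"],3))
a,q=now()
```

```text
[-0.058  0.381 -0.276  0.914  0.031  3.141]
t 3.83 tcp [ 0.5412 -0.0222  0.0588] hood [-195.8    3.6   58.8] eulx [1.75 0.03 3.29] F(hood) [ 0.5 -0.  -0.2] M [-0.01  0.07 -0.01] w 0.0855 gf 0.0
```

Joint 6 is at its end stop. I'll back up and take the other half-turn grasp.

Emit:
{"fn": "arm_command", "kwargs": {
  "rows": [
    [[0,0,-0.7],[0,0,0],0],
    [[0,0,-0.7],[0,0,0],0],
    [[0,0,0],[0,0,-0.97],0],
    [[0,0,0],[0,0,-0.97],0],
    [[0,0,0],[0,0,-0.97],0],
    [[0,0,0],[0,0,-0.97],0],
    [[0,0,0],[0,0,-0.97],0],
    [[0,0,0],[0,0,-0.97],0],
    [[0,0,0],[0,0,-0.97],0],
    [[0,0,0],[0,0,-0.97],0],
    [[0,0,0],[0,0,-0.97],0],
    [[0,0,0],[0,0,-0.97],0],
    [[0,0,0],[0,0,-0.97],0],
    [[0,0,0],[0,0,-0.97],0],
    [[0,0,0],[0,0,-0.97],0],
    [[0,0,0],[0,0,-0.97],0],
    [[0,0,0],[0,0,-0.97],0],
    [[0,0,0],[0,0,-0.97],0],
    [[0,0,0],[0,0,-0.97],0],
    [[0,0,0],[0,0,-0.97],0]
  ]
}}

```text
time_s: 6.32
ee_pos: [0.5408, -0.0247, 0.1424]
ee_rot: [-0.005, 0.369, 0.929, 0.014]
wrist_force: [-0.1, -0.5, -0.9]
width: 0.0853
gripper_force: 0.0
```

Emit:
{"fn": "arm_command", "kwargs": {
  "rows": [
    [[0,0,0],[0,0,-0.97],0],
    [[0,0,0],[0,0,-0.97],0],
    [[0,0,0],[0,0,-0.97],0],
    [[0,0,0],[0,0,-0.97],0],
    [[0,0,0],[0,0,-0.97],0],
    [[0,0,0],[0,0,0],0]
  ]
}}

```text
time_s: 7.08
ee_pos: [0.5408, -0.0247, 0.1424]
ee_rot: [-0.0, 0.042, 0.999, 0.015]
wrist_force: [-1.0, 0.1, 0.2]
width: 0.0856
gripper_force: 0.0
```

```bash
sed -i 's/rot(0,0).inv()\*q).as_rotvec(degrees=True),2)/rot(180,0).inv()*q).as_rotvec(degrees=True),2)/' m.py
python3 - <<'E'
from m import *
s=arm.read_state();print(np.round(s["joint_pos"],3))
a,q=now()
a,q=plan(a,q,np.array([.5415,-.005,.12]),rot(175.2,0),2)
plan(a,q,np.array([.5415,-.005,.058]),rot(175.2,0),3)
E
```

```text
[-0.063  0.311 -0.145  1.116  0.03   0.022]
t 7.08 tcp [ 0.5408 -0.0247  0.1424] hood [-198.3    3.8  142.4] eulx [-1.73  0.04  4.84] F(hood) [0.  1.  0.2] M [-0.02  0.03  0.06] w 0.0856 gf 0.0
2 x [0.008, 0.16, 0.19] [0.108, -0.007, -0.002] err mm [-0.   0.1  0. ]
3 x [-0.0, -0.0, 0.345] [-0.0, -0.0, -0.0] err mm [-0.   0.1 -0.1]
```

Emit:
{"fn": "arm_command", "kwargs": {
  "rows": [
    [[0,0.16,0.19],[0.108,0,0],0],
    [[0,0.16,0.19],[0.108,0,0],0],
    [[0,0,0.345],[0,0,0],0],
    [[0,0,0.345],[0,0,0],0],
    [[0,0,0.345],[0,0,0],0],
    [[0,0,0],[0,0,0],0]
  ]
}}

```text
time_s: 7.82
ee_pos: [0.5407, -0.0042, 0.0558]
ee_rot: [-0.003, 0.042, 0.999, -0.0]
wrist_force: [0.2, -0.1, 0.7]
width: 0.0855
gripper_force: 0.0
```

Run:
```python
from m import *
a,q=now()
from cell import imaging
from h import *
r=imaging.read_camera("scene");crop(r,190,140,340,270,5,"pics/s2.png")
```

```text
t 7.83 tcp [ 0.5407 -0.0042  0.0558] hood [-177.9    5.2   55.8] eulx [0.03 0.35 4.78] F(hood) [-0.  -0.2  0.7] M [-0.04  0.02  0.01] w 0.0855 gf 0.0
```

View pics/s2.png

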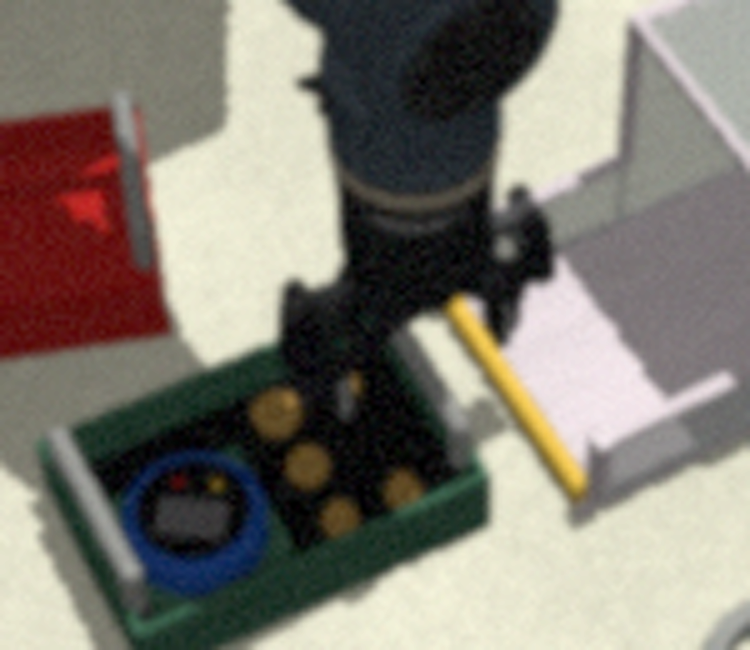

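The fingers straddle the leading bar (bar at crop (430,390)). Closing now.

Emit:
{"fn": "arm_command", "kwargs": {
  "rows": [
    [[0,0,0],[0,0,0],140],
    [[0,0,0],[0,0,0],190],
    [[0,0,0],[0,0,0],255],
    [[0,0,0],[0,0,0],255],
    [[0,0,0],[0,0,0],255],
    [[0,0,0],[0,0,0],255]
  ]
}}

```text
time_s: 8.62
ee_pos: [0.5424, -0.0049, 0.0582]
ee_rot: [-0.001, 0.042, 0.999, 0.0]
wrist_force: [-1.4, 0.9, 6.2]
width: 0.01
gripper_force: 58.5
```

Run:
```python
from m import *
a,q=now()
```

```text
t 8.62 tcp [ 0.5424 -0.0049  0.0582] hood [-178.5    3.4   58.2] eulx [-0.02  0.09  4.79] F(hood) [0.8 1.4 6.2] M [ 0.21 -0.23 -0.08] w 0.01 gf 58.5
```

```bash
cat >> m.py <<'E'
def bar(tail_x,tail_z,p,lead=True):
    "hood x,z (mm) of a bar for tail edge position and nose-up pitch p deg"
    c,s=np.cos(np.radians(p)),np.sin(np.radians(p));u=192 if lead else 8
    return tail_x+u*c-76*s, tail_z+u*s+76*c
def tcp(bx,y,bz,p,h=176.4,d=18.):
    q=rot(h,-p); return hood(bx/1e3,y/1e3,bz/1e3)+q.as_matrix()[:,2]*d/1e3,q
E
python3 - <<'E'
from m import *
a,q=now()
tx=-370.5
for (t,p,y,h,n) in((tx,6.7,3.4,175.2,6),(tx+67,6.7,-.5,176.4,10),(tx+67,5.0,-.5,176.4,4)):
    bx,bz=bar(t,0,p); b,r=tcp(bx,y,bz,p,h); print(bx,bz,b,np.round(tohood(b)*1e3,1)); a,q=plan(a,q,b,r,n)
E
```

```text
t 8.62 tcp [ 0.5424 -0.0049  0.0582] hood [-178.5    3.4   58.2] eulx [-0.02  0.09  4.79] F(hood) [0.8 1.4 6.2] M [ 0.21 -0.23 -0.08] w 0.01 gf 58.5
-188.67821130816 97.88175088799692 [ 0.54193524 -0.0129997   0.08000468] [-186.6    3.4   80. ]
6 x [-0.0, -0.02, -0.062] [-0.139, -0.002, 0.0] err mm [-0.2 -0.2  0.1]
-121.67821130816 97.88175088799692 [0.54999064 0.05362643 0.08000468] [-119.6   -0.5   80. ]
10 x [-0.005, 0.111, 0.013] [-0.0, 0.002, -0.015] err mm [-0.3 -0.1  0.1]
-118.85445441520686 92.44469966252302 [0.55013459 0.05591439 0.0745132 ] [-117.3   -0.5   74.5]
4 x [-0.001, 0.008, 0.024] [0.053, -0.001, 0.001] err mm [-0.   0.1  0.1]
```

Emit:
{"fn": "arm_command", "kwargs": {
  "rows": [
    [[0,-0.02,-0.062],[-0.139,0,0],255],
    [[0,-0.02,-0.062],[-0.139,0,0],255],
    [[0,-0.02,-0.062],[-0.139,0,0],255],
    [[0,-0.02,-0.062],[-0.139,0,0],255],
    [[0,-0.02,-0.062],[-0.139,0,0],255],
    [[0,-0.02,-0.062],[-0.139,0,0],255],
    [[0,0,0],[0,0,0],255]
  ]
}}

```text
time_s: 9.5
ee_pos: [0.5417, -0.0137, 0.0799]
ee_rot: [0.002, 0.042, 0.997, 0.058]
wrist_force: [1.0, 1.4, -2.1]
width: 0.0097
gripper_force: 58.8
```

Run:
```python
from m import *
a,q=now()
tx=-370.5
for (t,p,y,h,n) in((tx+67,6.7,-.5,176.4,10),):
    bx,bz=bar(t,0,p); b,r=tcp(bx,y,bz,p,h);  a,q=plan(a,q,b,r,n)
from cell import imaging
from h import *
r=imaging.read_camera("scene");crop(r,190,140,340,270,5,"pics/s3.png")
```

```text
t 9.5 tcp [ 0.5417 -0.0137  0.0799] hood [-187.3    3.5   79.9] eulx [-6.69 -0.18  4.83] F(hood) [ 1.4 -0.9 -2.1] M [-0.04 -0.27 -0.  ] w 0.0097 gf 58.8
10 x [-0.005, 0.112, 0.013] [-0.0, 0.001, -0.015] err mm [-0.2 -0.1  0. ]
```

View pics/s3.png

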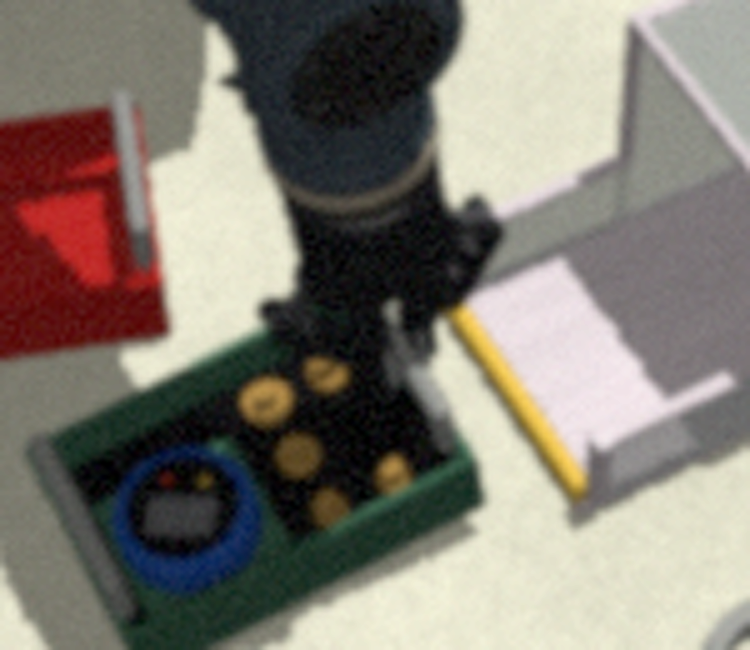

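The lead end is up about 6.7°, with the tail (crop (90,540)) still on the bench and the gauge in its nest. Next I advance and set it on the sill.

Emit:
{"fn": "arm_command", "kwargs": {
  "rows": [
    [[-0.005,0.112,0.013],[0,0,-0.015],255],
    [[-0.005,0.112,0.013],[0,0,-0.015],255],
    [[-0.005,0.112,0.013],[0,0,-0.015],255],
    [[-0.005,0.112,0.013],[0,0,-0.015],255],
    [[-0.005,0.112,0.013],[0,0,-0.015],255],
    [[-0.005,0.112,0.013],[0,0,-0.015],255],
    [[-0.005,0.112,0.013],[0,0,-0.015],255],
    [[-0.005,0.112,0.013],[0,0,-0.015],255],
    [[-0.005,0.112,0.013],[0,0,-0.015],255],
    [[-0.005,0.112,0.013],[0,0,-0.015],255],
    [[0,0,0],[0,0,0],255]
  ]
}}

```text
time_s: 10.92
ee_pos: [0.5498, 0.055, 0.08]
ee_rot: [0.002, 0.031, 0.998, 0.059]
wrist_force: [-0.6, 3.4, -1.5]
width: 0.0099
gripper_force: 59.0
```

Run:
```python
from m import *
a,q=now()
tx=-370.5
for (t,p,y,h,n) in((tx+67,4.9,-.5,176.4,4),):
    bx,bz=bar(t,0,p); b,r=tcp(bx,y,bz,p,h);  a,q=plan(a,q,b,r,n)
from cell import imaging
from h import *
r=imaging.read_camera("top");np.savez("t2.npz",**r);P=cloud(r).reshape(-1,3)
C=cv2.cvtColor(r["color"],cv2.COLOR_RGB2HSV).reshape(-1,3)
G=(C[:,0]>50)&(C[:,0]<85)&(C[:,1]>90)&(P[:,0]>.44)&(P[:,0]<.64)&(P[:,1]>-.17)&(P[:,1]<.12)&(P[:,2]>.035)
p=P[G];print(len(p),cv2.minAreaRect(p[:,:2].astype(np.float32)*1000))
H=(p-HO)@E*1e3
for lo in range(-320,-90,30):
    s=H[(H[:,0]>lo)&(H[:,0]<lo+30)]
    print(lo,np.round([s[:,1].min(),s[:,1].max()],1)) if len(s) else 0
crop(r,200,160,370,250,4.5,"pics/t2.png")
```

```text
t 10.93 tcp [0.5498 0.055  0.08  ] hood [-118.2   -0.2   80. ] eulx [-6.74 -0.24  3.53] F(hood) [ 3.3  0.8 -1.5] M [ 0.16 -0.42 -0.1 ] w 0.0099 gf 59.0
4 x [-0.001, 0.002, 0.024] [0.058, 0.001, 0.002] err mm [-0.1  0.1  0.1]
18 ((520.3800048828125, -96.41122436523438), (82.5906982421875, 139.9507598876953), 69.36023712158203)
-320 [ 8.1 65.6]
-290 [61.3 65.2]
-260 [-59.4  65.5]
-230 [74.4 74.4]
```

View pics/t2.png

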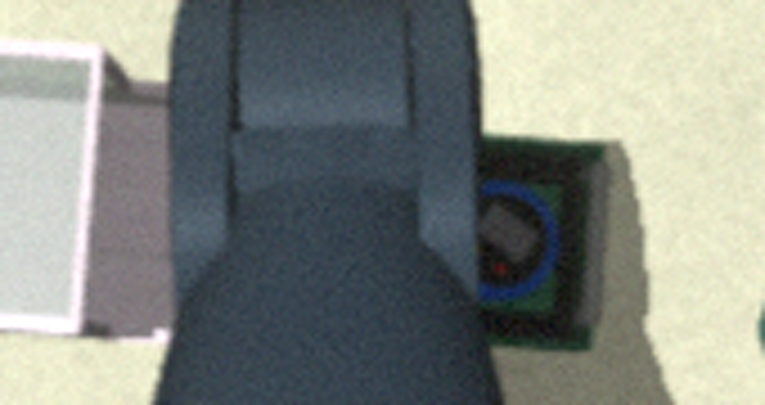

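The tray's tail end is at crop (590,245), the gauge is in its nest, and the lead end is over the sill, hidden by the arm. Lowering onto the sill.

Emit:
{"fn": "arm_command", "kwargs": {
  "rows": [
    [[0,0.002,0.024],[0.058,0,0],255],
    [[0,0.002,0.024],[0.058,0,0],255],
    [[0,0.002,0.024],[0.058,0,0],255],
    [[0,0.002,0.024],[0.058,0,0],255],
    [[0,0,0],[0,0,0],255]
  ]
}}

```text
time_s: 11.6
ee_pos: [0.5498, 0.055, 0.0746]
ee_rot: [0.002, 0.031, 0.999, 0.042]
wrist_force: [-1.3, 1.3, 4.2]
width: 0.0098
gripper_force: 59.8
```

Run:
```python
from m import *
a,q=now()
```

```text
t 11.6 tcp [0.5498 0.055  0.0746] hood [-118.2   -0.3   74.6] eulx [-4.77 -0.21  3.59] F(hood) [1.2 1.3 4.2] M [ 0.38 -0.15  0.03] w 0.0098 gf 59.8
```

Emit:
{"fn": "arm_command", "kwargs": {
  "rows": [
    [[0,0,0],[0,0,0],170],
    [[0,0,0],[0,0,0],100],
    [[0,0,0],[0,0,0],60],
    [[0,0,0],[0,0,0],60],
    [[0,0,-0.4],[0,0,0],60],
    [[0,0,-0.7],[0,0,0],60],
    [[0,-0.2,-0.3],[0.15,0,0],60],
    [[0,-0.5,0],[0.15,0,0],60],
    [[0,-0.7,0],[0.15,0,0],60],
    [[0,-0.7,0],[0.15,0,0],60],
    [[0,-0.5,0],[0,0,0],60],
    [[0,-0.3,0],[0,0,0],60],
    [[0,0,0],[0,0,0],60]
  ]
}}

```text
time_s: 13.22
ee_pos: [0.5383, -0.1263, 0.1521]
ee_rot: [0.0, 0.032, 0.999, 0.0]
wrist_force: [0.6, 0.3, -0.6]
width: 0.0658
gripper_force: 0.0
```

Run:
```python
from m import *
a,q=now()
s=arm.read_state();print(np.round(s["joint_pos"],3))
from cell import imaging
from h import *
r=imaging.read_camera("scene");np.savez("s4.npz",**r);crop(r,190,140,360,270,4.7,"pics/s4.png")
for n in("scene","top"):
    r=imaging.read_camera(n);np.savez(n+"4.npz",**r);P=cloud(r)
    H=(P-HO)@E*1e3
    C=cv2.cvtColor(r["color"],cv2.COLOR_RGB2HSV)
    S=C[...,1]<60
    for k,(x0,x1,z0,z1) in {"lead":(-135,-100,88,104),"tail":(-325,-285,72,90)}.items():
        m=(H[...,0]>x0)&(H[...,0]<x1)&(H[...,2]>z0)&(H[...,2]<z1)&(abs(H[...,1])<70)
        s=H[m]
        if len(s): print(n,k,len(s),np.round(s.mean(0),1),np.round(s.min(0),1),np.round(s.max(0),1))
    G=(C[...,0]>50)&(C[...,0]<85)&(C[...,1]>90)&(H[...,2]>30)&(H[...,0]>-320)&(H[...,0]<-80)&(abs(H[...,1])<90)
    h=H[G]
    for lo in range(-320,-80,40):
        s=h[(h[:,0]>lo)&(h[:,0]<lo+40)]
        if len(s)>5: print(" rim",n,lo,len(s),np.round([s[:,1].min(),s[:,1].max()],1))
```

```text
t 13.22 tcp [ 0.5383 -0.1263  0.1521] hood [-2.999e+02 -1.000e-01  1.521e+02] eulx [-0.02 -0.01  3.69] F(hood) [ 0.3 -0.6 -0.6] M [ 0.01 -0.03 -0.  ] w 0.0658 gf 0.0
[-0.231  0.323 -0.102  1.147  0.    -0.166]
scene lead 158 [-122.2   -1.6   97.2] [-128.4  -49.4   88.9] [-113.8   52.2  103. ]
scene tail 167 [-304.8   -1.1   81.1] [-310.3  -48.2   72.6] [-297.3   54.    86.6]
 rim scene -320 112 [-64.6  64. ]
 rim scene -280 143 [-66.1  67.4]
 rim scene -240 152 [-65.1  66.4]
 rim scene -200 151 [-65.2  66.6]
 rim scene -160 179 [-65.1  66.5]
 rim scene -120 44 [-64.9  65.3]
top lead 155 [-118.7    1.3   96.5] [-124.5  -48.3   90. ] [-112.4   50.   101.8]
 rim top -280 39 [-61.5  65.1]
 rim top -240 37 [-61.7  81.5]
 rim top -200 23 [-60.9  64.5]
 rim top -160 27 [-61.1  64.4]
 rim top -120 7 [-61.2  62.5]
```

View pics/s4.png

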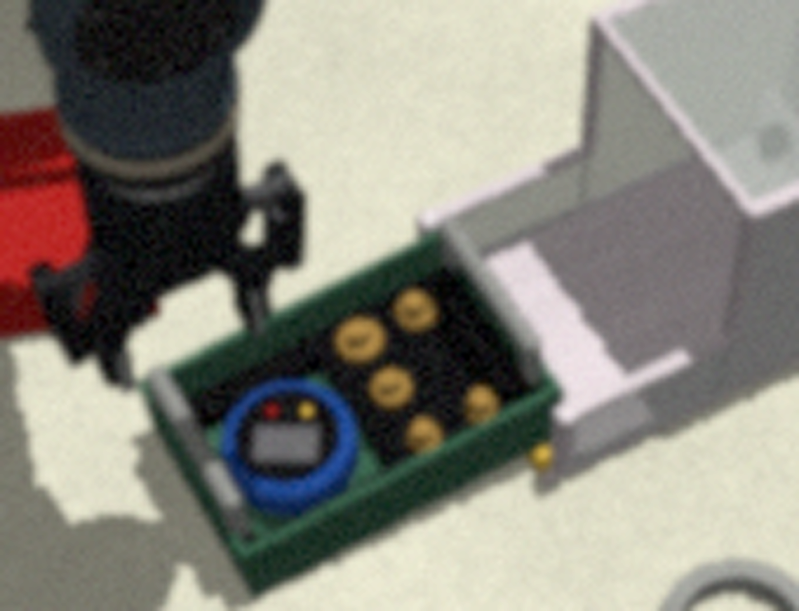

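The lead end rests on the yellow sill between the cheeks, with the tail bar at crop (205,445) on the bench and the gauge in its nest. Now the tail bar.

Run:
```python
from m import *
a,q=now()
b,r=tcp(-303,0.5,116,5);a,q=plan(a,q,b,r,4)
b,r=tcp(-303,0.5,76.4,5);a,q=plan(a,q,b,r,4)
```

```text
t 13.38 tcp [ 0.5383 -0.1248  0.1522] hood [-2.984e+02 -1.000e-01  1.522e+02] eulx [-0.03 -0.01  3.57] F(hood) [-0.5 -0.  -0.2] M [ 0.01 -0.02  0.03] w 0.065 gf 0.0
4 x [0.002, -0.02, 0.225] [-0.155, 0.0, 0.001] err mm [ 0.1  0.1 -0. ]
4 x [0.0, -0.015, 0.164] [-0.0, 0.0, 0.0] err mm [ 0.1 -0.1  0. ]
```

Emit:
{"fn": "arm_command", "kwargs": {
  "rows": [
    [[0,-0.02,0.225],[-0.155,0,0],60],
    [[0,-0.02,0.225],[-0.155,0,0],60],
    [[0,-0.02,0.225],[-0.155,0,0],60],
    [[0,-0.02,0.225],[-0.155,0,0],60],
    [[0,-0.015,0.164],[0,0,0],60],
    [[0,-0.015,0.164],[0,0,0],60],
    [[0,-0.015,0.164],[0,0,0],60],
    [[0,-0.015,0.164],[0,0,0],60],
    [[0,0,0],[0,0,0],130],
    [[0,0,0],[0,0,0],190],
    [[0,0,0],[0,0,0],255],
    [[0,0,0],[0,0,0],255],
    [[0,0,0],[0,0,0],255],
    [[0,0,0],[0,0,0],255]
  ]
}}

```text
time_s: 15.12
ee_pos: [0.5385, -0.1287, 0.0592]
ee_rot: [0.002, 0.031, 0.999, 0.043]
wrist_force: [-0.0, 1.5, 6.2]
width: 0.0099
gripper_force: 58.6
```

Run:
```python
from m import *
a,q=now()
```

```text
t 15.12 tcp [ 0.5385 -0.1287  0.0592] hood [-302.2   -0.5   59.2] eulx [-4.97 -0.23  3.58] F(hood) [1.5 0.1 6.2] M [ 0.15 -0.18 -0.01] w 0.0099 gf 58.6
```

```bash
cat >> m.py <<'E'
def feed(segs,y=0,d=17.5):
    a,q=now()
    for s,p,n in segs:
        tx=-122-s;tz=16-s*np.tan(np.radians(p))
        bx,bz=bar(tx,tz,p,False);b,r=tcp(bx,y,bz,p,d=d)
        print("s",s,"tz",round(tz,1),"lead z",round(tz+200*np.sin(np.radians(p)),1),end=" ");a,q=plan(a,q,b,r,n)
E
python3 - <<'E'
from m import *
feed([(165,4.7,4),(150,4,3),(130,2.2,4),(115,0.5,4),(100,-2.2,3),(88,-4.6,3)])
E
```

```text
t 15.12 tcp [ 0.5385 -0.1287  0.0592] hood [-302.2   -0.5   59.2] eulx [-4.97 -0.23  3.58] F(hood) [1.5 0.1 6.2] M [ 0.15 -0.18 -0.01] w 0.0099 gf 58.6
s 165 tz 2.4 lead z 18.8 4 x [0.002, 0.077, -0.003] [0.009, 0.002, 0.001] err mm [-0. -0.  0.]
s 150 tz 5.5 lead z 19.5 3 x [0.0, 0.089, -0.01] [0.029, 0.0, -0.001] err mm [0.  0.1 0.1]
s 130 tz 11.0 lead z 18.7 4 x [-0.0, 0.092, -0.017] [0.056, 0.0, 0.0] err mm [-0.   0.   0.1]
s 115 tz 15.0 lead z 16.7 4 x [-0.0, 0.07, -0.014] [0.053, 0.0, 0.0] err mm [-0.  -0.   0.1]
s 100 tz 19.8 lead z 12.2 3 x [-0.0, 0.099, -0.025] [0.113, 0.0, 0.0] err mm [-0.   0.1  0. ]
s 88 tz 23.1 lead z 7.0 3 x [-0.0, 0.079, -0.019] [0.1, 0.0, 0.0] err mm [-0.   0.  -0.1]
```

Emit:
{"fn": "arm_command", "kwargs": {
  "rows": [
    [[0.002,0.077,-0.003],[0.009,0,0],255],
    [[0.002,0.077,-0.003],[0.009,0,0],255],
    [[0.002,0.077,-0.003],[0.009,0,0],255],
    [[0.002,0.077,-0.003],[0.009,0,0],255],
    [[0,0.089,-0.01],[0.029,0,0],255],
    [[0,0.089,-0.01],[0.029,0,0],255],
    [[0,0.089,-0.01],[0.029,0,0],255],
    [[0,0.092,-0.017],[0.056,0,0],255],
    [[0,0.092,-0.017],[0.056,0,0],255],
    [[0,0.092,-0.017],[0.056,0,0],255],
    [[0,0.092,-0.017],[0.056,0,0],255],
    [[0,0,0],[0,0,0],255]
  ]
}}

```text
time_s: 16.62
ee_pos: [0.5414, -0.072, 0.0695]
ee_rot: [0.001, 0.031, 0.999, 0.019]
wrist_force: [0.2, -1.3, -0.7]
width: 0.0099
gripper_force: 58.6
```

Run:
```python
from m import *
feed([(115,0.5,4),(100,-2.2,3),(88,-4.6,3)])
```

```text
t 16.62 tcp [ 0.5414 -0.072   0.0695] hood [-2.455e+02  2.000e-01  6.950e+01] eulx [-2.22 -0.11  3.54] F(hood) [-1.3 -0.3 -0.7] M [-0.15  0.37 -0.06] w 0.0099 gf 58.6
s 115 tz 15.0 lead z 16.7 4 x [-0.001, 0.067, -0.015] [0.054, 0.001, 0.002] err mm [-0.  0.  0.]
s 100 tz 19.8 lead z 12.2 3 x [-0.0, 0.098, -0.025] [0.112, 0.0, -0.0] err mm [-0.  -0.1 -0. ]
s 88 tz 23.1 lead z 7.0 3 x [-0.0, 0.08, -0.02] [0.1, 0.0, -0.0] err mm [0.  0.1 0. ]
```

Emit:
{"fn": "arm_command", "kwargs": {
  "rows": [
    [[0,0.067,-0.015],[0.054,0,0],255],
    [[0,0.067,-0.015],[0.054,0,0],255],
    [[0,0.067,-0.015],[0.054,0,0],255],
    [[0,0.067,-0.015],[0.054,0,0],255],
    [[0,0.098,-0.025],[0.112,0,0],255],
    [[0,0.098,-0.025],[0.112,0,0],255],
    [[0,0.098,-0.025],[0.112,0,0],255],
    [[0,0.08,-0.02],[0.1,0,0],255],
    [[0,0.08,-0.02],[0.1,0,0],255],
    [[0,0.08,-0.02],[0.1,0,0],255],
    [[0,0,0],[0,0,0],255]
  ]
}}

```text
time_s: 18.0
ee_pos: [0.5449, -0.0247, 0.0814]
ee_rot: [-0.0, 0.031, 0.999, -0.041]
wrist_force: [0.2, -5.0, 7.5]
width: 0.0098
gripper_force: 59.4
```

Run:
```python
from m import *
feed([(70,-4.5,3),(45,-3.7,4),(20,-3.2,4),(0,-2.9,3)])
from cell import imaging
from h import *
r=imaging.read_camera("scene");crop(r,210,110,410,260,4,"pics/s5.png")
```

```text
t 18.0 tcp [ 0.5449 -0.0247  0.0814] hood [-198.1   -0.3   81.4] eulx [4.67 0.03 3.58] F(hood) [-5.  -0.5  7.5] M [0.03 1.02 0.  ] w 0.0098 gf 59.4
s 70 tz 21.5 lead z 5.8 3 x [0.002, 0.104, 0.004] [-0.007, 0.005, 0.0] err mm [-0.1 -0.   0. ]
s 45 tz 18.9 lead z 6.0 4 x [-0.0, 0.101, 0.003] [-0.025, -0.0, 0.0] err mm [-0.1 -0.1 -0.1]
s 20 tz 17.1 lead z 6.0 4 x [-0.0, 0.103, 0.001] [-0.016, -0.0, 0.0] err mm [-0.1  0.  -0.1]
s 0 tz 16.0 lead z 5.9 3 x [-0.0, 0.109, -0.001] [-0.012, -0.0, 0.0] err mm [-0.1 -0.   0.1]
```

View pics/s5.png

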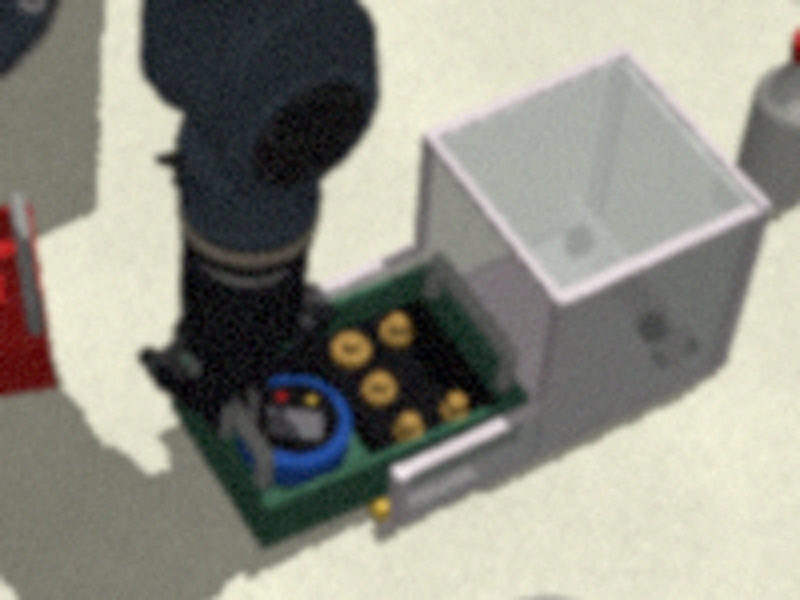

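The tray lies over the sill with its nose down inside between the cheeks, and the gauge (crop (300,425)) is seated. The wrist shows light over-pressing, so I'll raise slightly and go on.

Emit:
{"fn": "arm_command", "kwargs": {
  "rows": [
    [[0,0,-0.025],[-0.03,0,0],255],
    [[0,0.104,0.004],[-0.007,0,0],255],
    [[0,0.104,0.004],[-0.007,0,0],255],
    [[0,0.104,0.004],[-0.007,0,0],255],
    [[0,0,0],[0,0,0],255]
  ]
}}

```text
time_s: 18.68
ee_pos: [0.5451, -0.0047, 0.0794]
ee_rot: [-0.001, 0.031, 0.999, -0.036]
wrist_force: [-0.3, 2.8, -4.5]
width: 0.0099
gripper_force: 58.6
```

Run:
```python
from m import *
feed([(45,-3.7,4),(20,-3.2,4),(0,-2.9,3)],d=16.5)
```

```text
t 18.68 tcp [ 0.5451 -0.0047  0.0794] hood [-178.1    0.7   79.4] eulx [4.12 0.17 3.52] F(hood) [ 2.8  0.4 -4.5] M [ 0.02 -0.52  0.  ] w 0.0099 gf 58.6
s 45 tz 18.9 lead z 6.0 4 x [-0.003, 0.096, 0.0] [-0.013, -0.001, 0.002] err mm [-0.   0.1  0. ]
s 20 tz 17.1 lead z 6.0 4 x [-0.0, 0.102, 0.001] [-0.016, -0.0, 0.0] err mm [-0.  0. -0.]
s 0 tz 16.0 lead z 5.9 3 x [-0.0, 0.11, -0.0] [-0.012, -0.0, 0.0] err mm [-0.   0.1 -0.1]
```

Emit:
{"fn": "arm_command", "kwargs": {
  "rows": [
    [[0,0.096,0.003],[-0.008,0,0],255],
    [[0,0.096,0.003],[-0.008,0,0],255],
    [[0,0.096,0.003],[-0.008,0,0],255],
    [[0,0.096,0.003],[-0.008,0,0],255],
    [[0,0,0],[0,0,0],255]
  ]
}}

```text
time_s: 19.3
ee_pos: [0.5468, 0.0179, 0.0773]
ee_rot: [-0.001, 0.031, 0.999, -0.034]
wrist_force: [0.2, 1.7, -5.2]
width: 0.0103
gripper_force: 58.6
```

Run:
```python
from m import *
feed([(20,-3.2,4),(0,-2.9,3),(-10,-2.75,2)],d=16.5)
```

```text
t 19.3 tcp [0.5468 0.0179 0.0773] hood [-155.5    0.5   77.3] eulx [3.88 0.12 3.55] F(hood) [ 1.7 -0.1 -5.2] M [-0.02 -0.43 -0.06] w 0.0103 gf 58.6
s 20 tz 17.1 lead z 6.0 4 x [-0.002, 0.103, -0.002] [-0.021, 0.0, 0.002] err mm [-0.  -0.1  0.1]
s 0 tz 16.0 lead z 5.9 3 x [-0.0, 0.11, 0.0] [-0.013, 0.0, -0.0] err mm [-0.   0.   0.1]
s -10 tz 15.5 lead z 5.9 2 x [-0.0, 0.082, 0.0] [-0.009, 0.0, -0.001] err mm [-0. -0.  0.]
```

Emit:
{"fn": "arm_command", "kwargs": {
  "rows": [
    [[0,0.103,0],[-0.02,0,0],255],
    [[0,0.103,0],[-0.02,0,0],255],
    [[0,0.103,0],[-0.02,0,0],255],
    [[0,0.103,0],[-0.02,0,0],255],
    [[0,0.11,0],[-0.013,0,0],255],
    [[0,0.11,0],[-0.013,0,0],255],
    [[0,0.11,0],[-0.013,0,0],255],
    [[0,0,0],[0,0,0],255]
  ]
}}

```text
time_s: 20.3
ee_pos: [0.5496, 0.0623, 0.0746]
ee_rot: [-0.001, 0.031, 0.999, -0.026]
wrist_force: [0.2, 1.4, -6.4]
width: 0.0099
gripper_force: 58.7
```

Run:
```python
from m import *
feed([(-9.5,-2.75,3)],d=16.5)
```

```text
t 20.3 tcp [0.5496 0.0623 0.0746] hood [-110.9    0.4   74.6] eulx [2.93 0.09 3.54] F(hood) [ 1.4 -0.1 -6.4] M [-0.05 -0.38 -0.08] w 0.0099 gf 58.7
s -9.5 tz 15.5 lead z 5.9 3 x [-0.002, 0.051, -0.002] [-0.007, 0.0, 0.002] err mm [-0.1 -0.1 -0.1]
```

Emit:
{"fn": "arm_command", "kwargs": {
  "rows": [
    [[0,0.051,-0.002],[-0.007,0,0],255],
    [[0,0.051,-0.002],[-0.007,0,0],255],
    [[0,0.051,-0.002],[-0.007,0,0],255],
    [[0,0,0],[0,0,0],255],
    [[0,0,0],[0,0,0],255]
  ]
}}

```text
time_s: 20.92
ee_pos: [0.5502, 0.0708, 0.0746]
ee_rot: [-0.001, 0.031, 0.999, -0.024]
wrist_force: [0.4, -0.3, -5.7]
width: 0.0101
gripper_force: 58.8
```

Run:
```python
from m import *
a,q=now()
for tx,tz,p,n in((-112.5,11,-1.4,4),(-112.5,6,0,4)):
    bx,bz=bar(tx,tz,p,False);b,r=tcp(bx,0,bz,p,d=16.5);a,q=plan(a,q,b,r,n)
```

```text
t 20.93 tcp [0.5502 0.0708 0.0746] hood [-102.5    0.4   74.6] eulx [2.8  0.08 3.58] F(hood) [-0.3 -0.4 -5.7] M [-0.06 -0.16 -0.03] w 0.0101 gf 58.8
4 x [-0.002, -0.002, 0.018] [-0.044, 0.0, 0.001] err mm [ 0.1 -0.1 -0. ]
4 x [0.0, -0.005, 0.02] [-0.043, 0.0, -0.0] err mm [ 0.1  0.1 -0. ]
```

Emit:
{"fn": "arm_command", "kwargs": {
  "rows": [
    [[0,-0.002,0.018],[-0.044,0,0],255],
    [[0,-0.002,0.018],[-0.044,0,0],255],
    [[0,-0.002,0.018],[-0.044,0,0],255],
    [[0,-0.002,0.018],[-0.044,0,0],255],
    [[0,0,0],[0,0,0],255]
  ]
}}

```text
time_s: 21.55
ee_pos: [0.5501, 0.0695, 0.0703]
ee_rot: [-0.0, 0.032, 0.999, -0.012]
wrist_force: [-0.6, -2.5, -3.3]
width: 0.0099
gripper_force: 58.9
```

Run:
```python
from m import *
a,q=now()
for tx,tz,p,n in((-112.5,6,0,4),):
    bx,bz=bar(tx,tz,p,False);b,r=tcp(bx,0,bz,p,d=16.5);a,q=plan(a,q,b,r,n)
```

```text
t 21.55 tcp [0.5501 0.0695 0.0703] hood [-103.7    0.4   70.3] eulx [1.43 0.03 3.61] F(hood) [-2.6  0.4 -3.3] M [0.02 0.53 0.01] w 0.0099 gf 58.9
4 x [-0.002, -0.003, 0.02] [-0.045, 0.0, -0.0] err mm [ 0.1 -0.   0. ]
```

Emit:
{"fn": "arm_command", "kwargs": {
  "rows": [
    [[0,-0.003,0.02],[-0.045,0,0],255],
    [[0,-0.003,0.02],[-0.045,0,0],255],
    [[0,-0.003,0.02],[-0.045,0,0],255],
    [[0,-0.003,0.02],[-0.045,0,0],255],
    [[0,0,0],[0,0,0],255]
  ]
}}

```text
time_s: 22.18
ee_pos: [0.55, 0.069, 0.0655]
ee_rot: [0.0, 0.031, 1.0, 0.0]
wrist_force: [0.4, -1.4, -4.0]
width: 0.0103
gripper_force: 58.9
```

Run:
```python
from m import *
a,q=now()
```

```text
t 22.18 tcp [0.55   0.069  0.0655] hood [-104.3    0.4   65.5] eulx [-0.03 -0.01  3.6 ] F(hood) [-1.4 -0.5 -4. ] M [0.03 0.43 0.  ] w 0.0103 gf 58.9
```

Emit:
{"fn": "arm_command", "kwargs": {
  "rows": [
    [[0,0,0.012],[0,0,0],255],
    [[0,0,0.012],[0,0,0],255],
    [[0,0,0],[0,0,0],255]
  ]
}}

```text
time_s: 22.55
ee_pos: [0.5501, 0.069, 0.0648]
ee_rot: [0.0, 0.031, 1.0, 0.0]
wrist_force: [-1.9, -3.4, 5.1]
width: 0.0098
gripper_force: 60.0
```

Run:
```python
from m import *
a,q=now()
from cell import imaging
from h import *
r=imaging.read_camera("scene");crop(r,230,110,410,245,4.4,"pics/s6.png")
```

```text
t 22.55 tcp [0.5501 0.069  0.0648] hood [-104.3    0.3   64.8] eulx [-0.01 -0.05  3.59] F(hood) [-3.5  1.6  5.1] M [0.48 0.73 0.  ] w 0.0098 gf 60.0
```

View pics/s6.png

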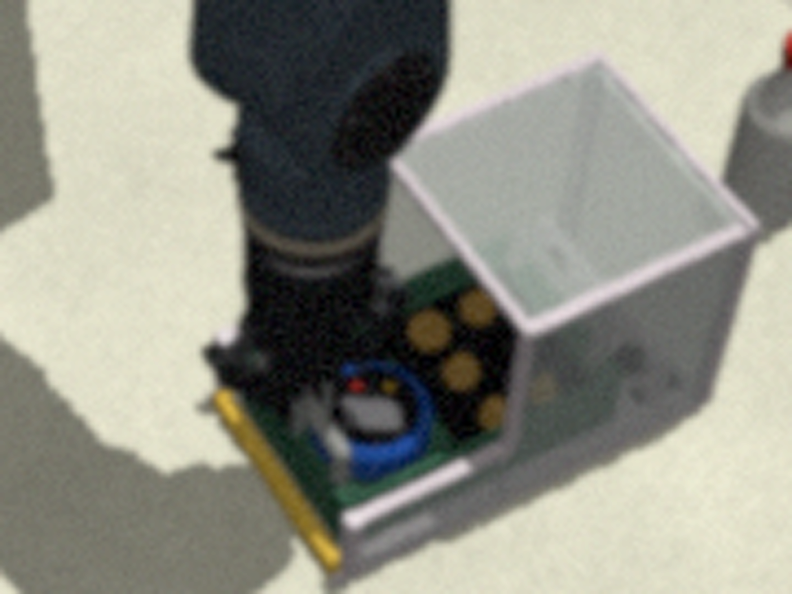

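The tray lies flat behind the sill (sill at crop (275,480)), and the gauge is seated. I'll ease the grip open and push from behind the bar with the rear finger, so the tray can square itself on the buffers.

Emit:
{"fn": "arm_command", "kwargs": {
  "rows": [
    [[0,0,0],[0,0,0],205],
    [[0,0,0],[0,0,0],190],
    [[0,0,0],[0,0,0],190],
    [[0,0,0],[0,0,0],190]
  ]
}}

```text
time_s: 23.1
ee_pos: [0.5501, 0.0691, 0.0641]
ee_rot: [0.0, 0.031, 1.0, 0.0]
wrist_force: [0.4, -0.6, 0.2]
width: 0.0217
gripper_force: 0.0
```

Run:
```python
from m import *
a,q=now()
```

```text
t 23.1 tcp [0.5501 0.0691 0.0641] hood [-104.1    0.3   64.1] eulx [-0.02 -0.02  3.59] F(hood) [-0.6 -0.5  0.2] M [0.02 0.01 0.03] w 0.0217 gf 0.0
```

Emit:
{"fn": "arm_command", "kwargs": {
  "rows": [
    [[0,0.03,0],[0,0,0],190],
    [[0,0.03,0],[0,0,0],190],
    [[0,0.02,0],[0,0,0],190],
    [[0,0.02,0],[0,0,0],190],
    [[0,0.02,0],[0,0,0],190],
    [[0,0.02,0],[0,0,0],190]
  ]
}}

```text
time_s: 23.85
ee_pos: [0.5505, 0.0767, 0.0641]
ee_rot: [0.0, 0.032, 0.999, -0.001]
wrist_force: [-0.2, -4.9, 0.8]
width: 0.0219
gripper_force: 2.5
```

Emit:
{"fn": "arm_command", "kwargs": {
  "rows": [
    [[0,0.015,0],[0,0,0],190],
    [[0,0.015,0],[0,0,0],190]
  ]
}}

```text
time_s: 24.1
ee_pos: [0.5506, 0.0786, 0.0641]
ee_rot: [0.0, 0.032, 1.0, -0.0]
wrist_force: [0.3, -5.5, 0.8]
width: 0.0218
gripper_force: 2.5
```

Emit:
{"fn": "arm_command", "kwargs": {
  "rows": [
    [[0,0.015,0],[0,0,0],190],
    [[0,0.015,0],[0,0,0],190]
  ]
}}

```text
time_s: 24.35
ee_pos: [0.5507, 0.0804, 0.0641]
ee_rot: [0.0, 0.032, 1.0, -0.0]
wrist_force: [-0.4, -5.1, 0.4]
width: 0.0218
gripper_force: 2.5
```

Emit:
{"fn": "arm_command", "kwargs": {
  "rows": [
    [[0,0.015,0],[0,0,0],190],
    [[0,0.015,0],[0,0,0],190]
  ]
}}

```text
time_s: 24.6
ee_pos: [0.5508, 0.0822, 0.0641]
ee_rot: [0.0, 0.032, 1.0, -0.0]
wrist_force: [0.1, -5.2, -0.2]
width: 0.0219
gripper_force: 2.5
```

Emit:
{"fn": "arm_command", "kwargs": {
  "rows": [
    [[0,0.015,0],[0,0,0],190],
    [[0,0.01,0],[0,0,0],190]
  ]
}}

```text
time_s: 24.85
ee_pos: [0.5509, 0.0837, 0.0641]
ee_rot: [0.0, 0.032, 1.0, -0.0]
wrist_force: [-0.6, -4.7, 1.1]
width: 0.0216
gripper_force: 2.5
```

Emit:
{"fn": "arm_command", "kwargs": {
  "rows": [
    [[0,0.01,0],[0,0,0],190],
    [[0,0.01,0],[0,0,0],190]
  ]
}}

```text
time_s: 25.1
ee_pos: [0.551, 0.0849, 0.0641]
ee_rot: [0.0, 0.032, 1.0, -0.0]
wrist_force: [-0.1, -4.8, 0.3]
width: 0.0219
gripper_force: 2.5
```

Emit:
{"fn": "arm_command", "kwargs": {
  "rows": [
    [[0,0.01,0],[0,0,0],190],
    [[0,0.01,0],[0,0,0],190]
  ]
}}

```text
time_s: 25.35
ee_pos: [0.5511, 0.0861, 0.0641]
ee_rot: [0.0, 0.032, 1.0, -0.0]
wrist_force: [0.8, -5.9, 0.7]
width: 0.0215
gripper_force: 2.5
```

Emit:
{"fn": "arm_command", "kwargs": {
  "rows": [
    [[0,0.008,0],[0,0,0],190]
  ]
}}

```text
time_s: 25.48
ee_pos: [0.5511, 0.0866, 0.0641]
ee_rot: [0.0, 0.032, 1.0, -0.0]
wrist_force: [-0.1, -4.7, 0.8]
width: 0.0217
gripper_force: 2.5
```

Emit:
{"fn": "arm_command", "kwargs": {
  "rows": [
    [[0,0.01,0],[0,0,0],190],
    [[0,0.01,0],[0,0,0],190]
  ]
}}

```text
time_s: 25.72
ee_pos: [0.5512, 0.0876, 0.0641]
ee_rot: [0.0, 0.032, 1.0, -0.001]
wrist_force: [-0.5, -6.4, 1.3]
width: 0.0214
gripper_force: 3.5
```

Emit:
{"fn": "arm_command", "kwargs": {
  "rows": [
    [[0,0.008,0],[0,0,0],190]
  ]
}}

```text
time_s: 25.85
ee_pos: [0.5512, 0.0878, 0.0641]
ee_rot: [0.0, 0.032, 0.999, -0.001]
wrist_force: [-0.2, -7.9, 0.5]
width: 0.0216
gripper_force: 4.0
```

Emit:
{"fn": "arm_command", "kwargs": {
  "rows": [
    [[0,0.004,0],[0,0,0],190],
    [[0,0,0],[0,0,0],190]
  ]
}}

```text
time_s: 26.1
ee_pos: [0.5513, 0.0879, 0.0641]
ee_rot: [0.0, 0.032, 0.999, -0.001]
wrist_force: [0.4, -7.1, 0.2]
width: 0.022
gripper_force: 4.0
```

Run:
```python
from m import *
a,q=now()
```

```text
t 26.1 tcp [0.5513 0.0879 0.0641] hood [-85.3   0.4  64.1] eulx [ 0.11 -0.02  3.64] F(hood) [-7.1 -0.9  0.2] M [-0.11  1.53 -0.03] w 0.022 gf 4.0
```

Emit:
{"fn": "arm_command", "kwargs": {
  "rows": [
    [[0,0.008,0],[0,0,0],190],
    [[0,0,0],[0,0,0],190]
  ]
}}

```text
time_s: 26.35
ee_pos: [0.5513, 0.0882, 0.0641]
ee_rot: [0.0, 0.032, 0.999, -0.001]
wrist_force: [0.4, -9.2, 0.2]
width: 0.0214
gripper_force: 4.5
```

Run:
```python
from m import *
a,q=now()
```

```text
t 26.35 tcp [0.5513 0.0882 0.0641] hood [-85.    0.4  64.1] eulx [ 0.14 -0.02  3.65] F(hood) [-9.2 -1.   0.2] M [-0.12  1.77 -0.01] w 0.0214 gf 4.5
```

Contact shows: sliding friction is about 5 N, then the push rises with near-zero yaw moment to about 9 N. That puts about 4 N on the buffers. Backing off and lifting clear.

Emit:
{"fn": "arm_command", "kwargs": {
  "rows": [
    [[0,-0.03,0],[0,0,0],190],
    [[0,-0.04,0],[0,0,0],190],
    [[0,0,-0.3],[0,0,0],190],
    [[0,0,-0.6],[0,0,0],190],
    [[0,0,-0.6],[0,0,0],190],
    [[0,-0.6,-0.6],[0,0,0],190],
    [[0,-0.9,0],[0,0,0],190],
    [[0,-0.9,0],[0,0,0],190],
    [[0,-0.9,0],[0,0,0],190],
    [[0,-0.7,0],[0,0,0],190],
    [[0,0,0],[0,0,0],190],
    [[0,0,0],[0,0,0],190]
  ]
}}

```text
time_s: 27.85
ee_pos: [0.536, -0.1539, 0.19]
ee_rot: [0.0, 0.032, 1.0, 0.0]
wrist_force: [-0.1, 0.4, 0.2]
width: 0.0214
gripper_force: 0.0
```

Run:
```python
from m import *
a,q=now()
from cell import imaging
from h import *
r=imaging.read_camera("top");np.savez("t7.npz",**r);s=imaging.read_camera("scene")
A=r["color"][160:245,150:290];B=s["color"][115:245,270:410]
A=cv2.resize(A,None,fx=5.5,fy=5.5,interpolation=cv2.INTER_CUBIC);cv2.imwrite("pics/f.png",np.clip(A[:,:,::-1]*1.6,0,255).astype(np.uint8))
for n,c in(("top",r),("scene",s)):
    H=(cloud(c)-HO)@E*1e3
    m=(H[...,0]>-125)&(H[...,0]<-60)&(H[...,2]>73)&(H[...,2]<90)&(abs(H[...,1])<60)
    p=H[m];print(n,len(p),np.round(p.mean(0),1),np.round(p.min(0),1),np.round(p.max(0),1))
    v=cv2.fitLine(p[:,:2].astype(np.float32),2,0,.01,.01).ravel();print("yaw err deg",np.degrees(np.arctan(v[0]/v[1])))
    y=cv2.cvtColor(c["color"],cv2.COLOR_RGB2HSV);k=(y[...,0]>18)&(y[...,0]<32)&(y[...,1]>130)&(abs(H[...,0]+122)<15)&(abs(H[...,1])<80)&(H[...,2]>0)
    p=H[k];v=cv2.fitLine(p[:,:2].astype(np.float32),2,0,.01,.01).ravel();print(" sill yaw",np.degrees(np.arctan(v[0]/v[1])),np.round(p.mean(0),1))
```

```text
t 27.85 tcp [ 0.536  -0.1539  0.19  ] hood [-327.6    0.5  190. ] eulx [-0.05 -0.01  3.62] F(hood) [0.4 0.2 0.2] M [-0.02 -0.01 -0.01] w 0.0214 gf 0.0
top 153 [-89.3   2.3  85.5] [-95.  -47.9  75. ] [-83.1  51.6  89.5]
yaw err deg -0.07215161
 sill yaw 0.32693815 [-121.5    1.2   13.5]
scene 138 [-92.9  -1.6  85.4] [-98.2 -48.7  73.6] [-84.5  51.5  90. ]
yaw err deg -0.49718058
 sill yaw -0.2062487 [-124.3   -4.4   15.2]
```

View pics/f.png

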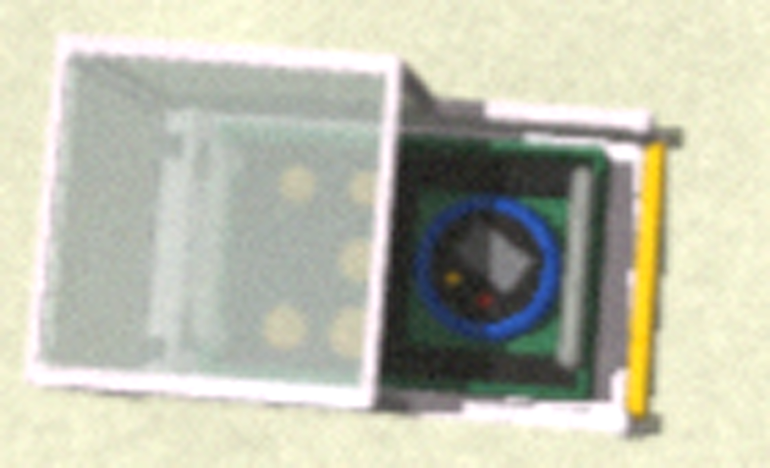

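The tray lies flat behind the sill with an even gap (tail edge at crop x≈590 to 605, sill at about 640 to 655) and the gauge seated. I'll check squareness with averaged frames.

Run:
```python
from m import *
from cell import imaging
from h import *
def yaw(p):
    v=cv2.fitLine(p[:,:2].astype(np.float32),cv2.DIST_HUBER,0,.01,.01).ravel();return round(float(np.degrees(np.arctan(v[0]/v[1]))),2)
for n in("top","scene"):
    c=[imaging.read_camera(n) for _ in range(15)]
    r=c[0];r["z_map"]=np.median([k["z_map"] for k in c],0);r["color"]=np.mean([k["color"] for k in c],0).astype(np.uint8)
    np.savez("avg_"+n+".npz",**r);H=(cloud(r)-HO)@E*1e3
    y=cv2.cvtColor(r["color"],cv2.COLOR_RGB2HSV)
    f=lambda x0,x1,z0,z1,w:(H[...,0]>x0)&(H[...,0]<x1)&(H[...,2]>z0)&(H[...,2]<z1)&(abs(H[...,1])<w)
    b=H[f(-110,-75,76,92,60)]
    s=H[f(-140,-105,8,25,70)&(y[...,0]>18)&(y[...,0]<32)&(y[...,1]>130)]
    print(n,"bar",len(b),yaw(b),"sill",len(s),yaw(s), np.round(b.mean(0)-s.mean(0),1))
    rim=H[f(-120,-60,45,58,68)&(y[...,0]>50)&(y[...,0]<85)&(y[...,1]>80)]
    for sg in(1,-1):
        e=rim[rim[:,1]*sg>58]
        if len(e)>10: v=cv2.fitLine(e[:,:2].astype(np.float32),cv2.DIST_HUBER,0,.01,.01).ravel();print(" side",sg,len(e),np.degrees(np.arctan(v[1]/v[0])))
    # roof front / cheeks
    ro=H[f(-30,165,172,184,95)];print(" roof rect",cv2.minAreaRect(ro[:,:2].astype(np.float32)))
r=load("avg_top") if 0 else dict(np.load("avg_top.npz"))
t0=dict(np.load("top0.npz"))
```

```text
top bar 161 -0.39 sill 173 0.39 [31.7 -0.4 71.8]
 side 1 21 -0.028325183
 side -1 14 3.3532152
 roof rect ((70.60137939453125, -0.14385223388671875), (160.74378967285156, 163.07516479492188), 0.09982713311910629)
scene bar 159 -0.69 sill 191 -0.27 [31.4  3.  71.5]
 side -1 24 -0.25469086
 roof rect ((68.7789306640625, 1.96978759765625), (161.96295166015625, 164.8180694580078), 0.025941310450434685)
```

The tray looks about 0.5° off, with the hood +y side lagging. I'll give it one light off-centre push at y +25 mm on the same bar.

Run:
```python
from m import *
a,q=now()
for x,y,z,n in((-92,25,150,8),(-92,25,64.5,6)):
    b=hood(x/1e3,y/1e3,z/1e3);a,q=plan(a,q,b,rot(176.4,0),n)
```

```text
t 29.45 tcp [ 0.536  -0.1542  0.1901] hood [-327.9    0.4  190.1] eulx [-0.01 -0.01  3.59] F(hood) [-0.7 -1.1  0.1] M [ 0.01  0.02 -0.01] w 0.0218 gf 0.0
8 x [0.051, 0.491, 0.084] [0.0, 0.0, 0.0] err mm [ 0.1 -0.2 -0.2]
6 x [0.0, 0.0, 0.237] [0.0, 0.0, 0.0] err mm [ 0.1 -0.2 -0. ]
```

Emit:
{"fn": "arm_command", "kwargs": {
  "rows": [
    [[0.051,0.491,0.084],[0,0,0],190],
    [[0.051,0.491,0.084],[0,0,0],190],
    [[0.051,0.491,0.084],[0,0,0],190],
    [[0.051,0.491,0.084],[0,0,0],190],
    [[0.051,0.491,0.084],[0,0,0],190],
    [[0.051,0.491,0.084],[0,0,0],190],
    [[0.051,0.491,0.084],[0,0,0],190],
    [[0.051,0.491,0.084],[0,0,0],190],
    [[0,0,0],[0,0,0],190],
    [[0,0,0],[0,0,0],190]
  ]
}}

```text
time_s: 30.7
ee_pos: [0.5264, 0.0823, 0.1499]
ee_rot: [0.0, 0.031, 1.0, -0.0]
wrist_force: [-0.3, 0.3, 0.3]
width: 0.0219
gripper_force: 0.0
```

Run:
```python
from m import *
a,q=now()
b=hood(-.092,.025,.0645);a,q=plan(a,q,b,rot(176.4,0),6)
```

```text
t 30.7 tcp [0.5264 0.0823 0.1499] hood [-92.5  24.8 149.9] eulx [ 0.   -0.02  3.57] F(hood) [0.2 0.3 0.3] M [-0.  0. -0.] w 0.0219 gf 0.0
6 x [0.001, 0.001, 0.237] [-0.0, 0.0, 0.001] err mm [-0.2 -0.1  0.1]
```

Emit:
{"fn": "arm_command", "kwargs": {
  "rows": [
    [[0,0,0.237],[0,0,0],190],
    [[0,0,0.237],[0,0,0],190],
    [[0,0,0.237],[0,0,0],190],
    [[0,0,0.237],[0,0,0],190],
    [[0,0,0.237],[0,0,0],190],
    [[0,0,0.237],[0,0,0],190],
    [[0,0.04,0],[0,0,0],190],
    [[0,0.03,0],[0,0,0],190],
    [[0,0,0],[0,0,0],190]
  ]
}}

```text
time_s: 31.82
ee_pos: [0.5271, 0.0871, 0.065]
ee_rot: [0.001, 0.031, 1.0, 0.0]
wrist_force: [-0.4, 1.3, 0.3]
width: 0.0213
gripper_force: 0.0
```

Emit:
{"fn": "arm_command", "kwargs": {
  "rows": [
    [[0,0.015,0],[0,0,0],190],
    [[0,0.01,0],[0,0,0],190]
  ]
}}

```text
time_s: 32.08
ee_pos: [0.5269, 0.0883, 0.0648]
ee_rot: [0.0, 0.031, 1.0, 0.0]
wrist_force: [0.3, -0.2, 0.6]
width: 0.0222
gripper_force: 0.0
```

Emit:
{"fn": "arm_command", "kwargs": {
  "rows": [
    [[0,0.01,0],[0,0,0],190],
    [[0,0,0],[0,0,0],190]
  ]
}}

```text
time_s: 32.33
ee_pos: [0.5268, 0.0889, 0.0645]
ee_rot: [0.0, 0.031, 1.0, 0.0]
wrist_force: [-0.6, 0.9, -0.2]
width: 0.0217
gripper_force: 0.0
```

Emit:
{"fn": "arm_command", "kwargs": {
  "rows": [
    [[0,0.008,0],[0,0,0],190],
    [[0,0,0],[0,0,0],190]
  ]
}}

```text
time_s: 32.58
ee_pos: [0.5268, 0.0894, 0.0645]
ee_rot: [0.0, 0.031, 1.0, 0.0]
wrist_force: [0.2, 0.4, 0.4]
width: 0.0217
gripper_force: 0.0
```

Emit:
{"fn": "arm_command", "kwargs": {
  "rows": [
    [[0,0.006,0],[0,0,0],190],
    [[0,0,0],[0,0,0],190]
  ]
}}

```text
time_s: 32.83
ee_pos: [0.5268, 0.0896, 0.0645]
ee_rot: [0.0, 0.031, 1.0, -0.0]
wrist_force: [0.1, -1.4, -0.7]
width: 0.0216
gripper_force: 0.6
```

Emit:
{"fn": "arm_command", "kwargs": {
  "rows": [
    [[0,0.006,0],[0,0,0],190],
    [[0,0,0],[0,0,0],190]
  ]
}}

```text
time_s: 33.08
ee_pos: [0.5268, 0.0897, 0.0645]
ee_rot: [0.0, 0.031, 1.0, -0.0]
wrist_force: [0.2, -5.3, -0.5]
width: 0.0219
gripper_force: 2.2
```

Emit:
{"fn": "arm_command", "kwargs": {
  "rows": [
    [[0,0.006,0],[0,0,0],190],
    [[0,0,0],[0,0,0],190]
  ]
}}

```text
time_s: 33.33
ee_pos: [0.5268, 0.0897, 0.0644]
ee_rot: [0.0, 0.032, 0.999, -0.001]
wrist_force: [0.5, -6.4, -0.2]
width: 0.0216
gripper_force: 3.3
```

Run:
```python
from m import *
a,q=now()
```

```text
t 33.33 tcp [0.5268 0.0897 0.0644] hood [-85.   24.9  64.4] eulx [ 0.07 -0.01  3.62] F(hood) [-6.3 -0.9 -0.2] M [-0.09  1.28 -0.01] w 0.0216 gf 3.3
```

Emit:
{"fn": "arm_command", "kwargs": {
  "rows": [
    [[0,0.008,0],[0,0,0],190],
    [[0,0,0],[0,0,0],190]
  ]
}}

```text
time_s: 33.58
ee_pos: [0.5268, 0.0898, 0.0645]
ee_rot: [0.0, 0.032, 0.999, -0.001]
wrist_force: [0.7, -9.6, 0.3]
width: 0.0219
gripper_force: 4.3
```

Emit:
{"fn": "arm_command", "kwargs": {
  "rows": [
    [[0,0.006,0],[0,0,0],190],
    [[0,0,0],[0,0,0],190]
  ]
}}

```text
time_s: 33.83
ee_pos: [0.5268, 0.0899, 0.0644]
ee_rot: [0.0, 0.032, 0.999, -0.001]
wrist_force: [0.1, -10.0, 1.2]
width: 0.0217
gripper_force: 4.9
```

That side is firm: 10 N moves it only about 0.2 mm, so that buffer is in contact. Same touch on the other side.

Emit:
{"fn": "arm_command", "kwargs": {
  "rows": [
    [[0,-0.03,0],[0,0,0],190],
    [[0,-0.04,0],[0,0,0],190],
    [[-0.16,0,0],[0,0,0],190],
    [[-0.26,0,0],[0,0,0],190],
    [[-0.26,0,0],[0,0,0],190],
    [[-0.16,0,0],[0,0,0],190],
    [[0,0,0],[0,0,0],190],
    [[0,0.03,0],[0,0,0],190],
    [[0,0.01,0],[0,0,0],190],
    [[0,0,0],[0,0,0],190]
  ]
}}

```text
time_s: 35.08
ee_pos: [0.5768, 0.0864, 0.0646]
ee_rot: [0.0, 0.031, 1.0, 0.0]
wrist_force: [0.1, -0.5, -0.6]
width: 0.0216
gripper_force: 0.1
```

Run:
```python
from m import *
a,q=now()
```

```text
t 35.08 tcp [0.5768 0.0864 0.0646] hood [-85.2 -25.2  64.6] eulx [-0.01 -0.01  3.58] F(hood) [-0.5 -0.2 -0.6] M [0.04 0.03 0.01] w 0.0216 gf 0.1
```

Emit:
{"fn": "arm_command", "kwargs": {
  "rows": [
    [[0,0.01,0],[0,0,0],190],
    [[0,0,0],[0,0,0],190]
  ]
}}

```text
time_s: 35.33
ee_pos: [0.5769, 0.0865, 0.0646]
ee_rot: [-0.0, 0.031, 1.0, -0.0]
wrist_force: [-1.2, -3.5, 2.0]
width: 0.0216
gripper_force: 1.9
```

Emit:
{"fn": "arm_command", "kwargs": {
  "rows": [
    [[0,0.008,0],[0,0,0],190],
    [[0,0,0],[0,0,0],190]
  ]
}}

```text
time_s: 35.58
ee_pos: [0.5769, 0.0866, 0.0645]
ee_rot: [-0.0, 0.032, 0.999, -0.001]
wrist_force: [-1.6, -6.2, 1.9]
width: 0.0214
gripper_force: 3.1
```

Run:
```python
from m import *
a,q=now()
```

```text
t 35.58 tcp [0.5769 0.0866 0.0645] hood [-85.  -25.3  64.5] eulx [0.07 0.01 3.63] F(hood) [-6.3  1.2  1.9] M [ 0.29  1.19 -0.  ] w 0.0214 gf 3.1
```

Emit:
{"fn": "arm_command", "kwargs": {
  "rows": [
    [[0,0.008,0],[0,0,0],190],
    [[0,0.003,0],[0,0,0],190],
    [[0,0,0],[0,0,0],190]
  ]
}}

```text
time_s: 35.95
ee_pos: [0.577, 0.0867, 0.0645]
ee_rot: [0.0, 0.032, 0.999, -0.001]
wrist_force: [-2.8, -8.8, 2.6]
width: 0.0217
gripper_force: 4.4
```

Emit:
{"fn": "arm_command", "kwargs": {
  "rows": [
    [[0,-0.03,0],[0,0,0],190],
    [[0,-0.04,0],[0,0,0],190],
    [[0,0,-0.3],[0,0,0],190],
    [[0,0,-0.6],[0,0,0],190],
    [[0,0,-0.6],[0,0,0],190],
    [[0,-0.6,-0.6],[0,0,0],190],
    [[0,-0.9,0],[0,0,0],190],
    [[0,-0.9,0],[0,0,0],190],
    [[0,-0.9,0],[0,0,0],190],
    [[0,-0.5,0],[0,0,0],190],
    [[0,0,0],[0,0,0],190],
    [[0,0,0],[0,0,0],190]
  ]
}}

```text
time_s: 37.45
ee_pos: [0.5628, -0.1431, 0.1904]
ee_rot: [0.0, 0.031, 1.0, 0.0]
wrist_force: [0.4, 0.5, 0.0]
width: 0.0219
gripper_force: 0.0
```

Run:
```python
from m import *
from cell import imaging
from h import *
now()
for n in("top","scene"):
    r=imaging.read_camera(n);H=(cloud(r)-HO)@E*1e3
    b=H[(H[...,0]>-110)&(H[...,0]<-75)&(H[...,2]>76)&(H[...,2]<92)&(abs(H[...,1])<60)];print(n,len(b),np.round(b.mean(0),1))
print(arm.sign_off())
```

```text
t 37.45 tcp [ 0.5628 -0.1431  0.1904] hood [-315.2  -25.6  190.4] eulx [-0.05 -0.02  3.59] F(hood) [ 0.5 -0.3  0. ] M [-0.02 -0.01 -0.05] w 0.0219 gf 0.0
top 161 [-89.2   1.9  85.9]
scene 155 [-92.8  -1.   86.6]
the job is handed in; nothing more can be done
None
```

The green tray is put away flat behind the sill and, by touch, rests squarely against both buffers at about hood x 101 mm. The gauge was still in its nest when last viewed, and I handed the job in at 37.5 s with the arm clear; no verdict came back.

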